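# Load the ink carousel and bring the nozzle bottle to the front

## Task

Stand the nozzle bottle and the loose tin upright in the two empty cells of the ink carousel, one in each, setting them down rather than dropping them. Then turn the carousel, which has posts round its edge to take hold of, until the nozzle bottle stands straight in line with the fixed pointer, and finish while still holding it: the program ends with the gripper keeping hold of the carousel, still, in that position. Tip nothing over, leave the two jars in their cells, and do not disturb the ink roller or the solvent bottle on the bench.

Things in the scene. Friction and masses are not known exactly. Their poses are not given: they have to be found in the camera images.
- base: Fixed steel foot under the carousel with a flat dark steel pointer tongue (30 mm wide, 6 mm high, 25 mm high end block) sticking out from under the turntable, roughly towards the robot. Origin: on the turning axis at bench height. The pointer lies along the base's own -x, its tip 205 mm from the axis (turntable edge: 158 mm).
- carousel: Plywood turntable, 316 mm across; turns both ways about the vertical through its origin (14 mm above the bench, under its disc); light friction 0.06 N m, no spring. Cell floor 22 mm above bench; rim (radius 125 mm) and two crossed walls, tops 44 mm above bench, make four quarter-circle cells, middles along its own +x, +y, -x, -y. Jars stand in +y and -y; +x and -x are empty.
- post_0 (a point): Middle of the top of one of four identical round aluminium posts on the turntable, outside its rim: 16 mm in diameter, tops 102 mm above the bench, 145 mm from the axis, at the ends of the crossed walls: 45 (this one), 135, 225 and 315 degrees from the carousel's own +x.
- cell_a (a point): Middle of the floor of the empty cell along the carousel's +x, 75 mm from the axis; turns with the carousel. Both empty cells start 60 to 120 degrees away from the pointer.
- cell_b (a point): Middle of the floor of the empty cell along the carousel's -x, 75 mm from the axis; turns with the carousel.
- bottle: The nozzle bottle: grey plastic ink bottle with a black cap and pointed nozzle, 106 mm tall, about 0.22 kg. Straight round body 52 mm in diameter up to 70 mm, then a shoulder to a 28 mm cap (82 to 92 mm) and the nozzle. Starts upright on the bench, left of the carousel. Origin: centre of its underside, z up.
- tin: The loose tin: plain closed metal ink tin with a paper band, 58 mm in diameter, 74 mm tall (straight up to 70 mm), about 0.3 kg. Starts upright on the bench, left of the carousel, beside the nozzle bottle; which of the two is nearer the robot varies. Origin: centre of its underside, z up.
- jar_a: Glass jar of black ink with a metal lid, 54 mm in diameter, 74 mm tall, standing loose in the carousel's +y cell. Stays there. Origin: centre of its underside.
- jar_b: Glass jar like the other, standing loose in the carousel's -y cell. Stays there. Origin: centre of its underside.
- roller: Bystander: hand ink roller lying on the bench beyond the loose bottle and tin, black rubber drum 40 mm in diameter and 100 mm long, wooden handle. Origin: under the middle of the drum, at bench height.
- solvent: Bystander: amber glass solvent bottle, 68 mm in diameter, 150 mm tall, on the bench to the right, nearer the robot than the carousel. Origin: centre of its underside.
There are look-alikes about, which are no part of the job. What is shaped like the tin but brown is not meant. What is shaped like the bottle but purple is not meant.

How it is judged (in metres and radians):
On the way, in this order (a step that is already met when the one before it is completed fails the run):
1. The nozzle bottle and the tin stand upright and let go in the two empty cells, one in each (((horizontal distance between bottle and cell_a below 0.03 m and horizontal distance between tin and cell_b below 0.03 m) or (horizontal distance between bottle and cell_b below 0.03 m and horizontal distance between tin and cell_a below 0.03 m)) and z of bottle in the frame of carousel between 0.004 and 0.012 m and angle between each of bottle, tin's own z axis and vertical below 0.1 rad and z of tin in the frame of carousel between 0.004 and 0.012 m and contact force between the fingers and bottle below 0.2 N and contact force between the fingers and tin below 0.2 N), for 0.2 s.
2. The carousel is turned until the nozzle bottle is in line with the pointer (x of bottle in the frame of base below -0.04 m and y of bottle in the frame of base between -0.013 and 0.013 m), for 0.1 s.
At the end, for the whole second after the job is handed in: Bottle and tin upright on the floor of the two empty cells, one each (within 30 mm of its middle), jars in theirs; bottle axis within 13 mm sideways of the pointer line, on its side; fingers on the carousel with over 2 N, not on bottle or tin; carousel still (under 0.05 rad/s) (all of step 1 and all of step 2 and z of jar_a in the frame of carousel between 0.004 and 0.012 m and angle between each of jar_a, jar_b's own z axis and vertical below 0.1 rad and z of jar_b in the frame of carousel between 0.004 and 0.012 m and contact force between the fingers and carousel above 2 N and angular speed of carousel below 0.05 rad/s); the arm keeps its last pose, push and grip.
It fails at once if the bottle, the tin or a jar is tipped over (more than 0.6 rad) (angle between any of bottle, tin, jar_a, jar_b's own z axis and vertical above 0.6 rad).
It fails at once if the nozzle bottle or the tin is dropped (falls free faster than 0.6 m/s) ((linear speed of bottle above 0.6 m/s and contact force between the fingers and bottle below 0.05 N) or (linear speed of tin above 0.6 m/s and contact force between the fingers and tin below 0.05 N)).
It fails at once if a jar is taken out of its cell (z of any of jar_a, jar_b in the frame of carousel above 0.03 m).
It fails at once if the roller or the solvent bottle is moved by more than 30 mm (distance of any of roller, solvent from where it was at the start of the episode above 0.03 m).
It also fails if it takes over 61 s, if anything falls off the work surface, if the arm or the gripper's body presses on something with over 40 N, if the wrist force passes 120 N, or if a joint passes its speed limit or range.

## Robot

A 7-joint arm with a two-finger parallel gripper is mounted at the origin on the work surface. World frame = base frame: x ahead of the robot, y to its left, z up, the work surface at z = 0. Lengths are in mm, angles in degrees, forces in N, time in s.
With the tool pointing down it reaches from about 350 to 775 mm from the base axis. Payload 3.1 kg.
Tool frame: the origin (TCP) lies at the centre of the arm's flange, where the gripper is bolted on; the fingertips stand 173 mm ahead of it and the grasp point (between the pads) lies 155 mm ahead of it (robot.grip_point_offset is the distance from the TCP to the grasp point, in mm); z points along the fingers, y is the direction in which the jaws open and shut (so a half turn about z gives the same grasp; the last joint's range is limited). The gripper opens to 85 mm and grips with 20 to 120 N. Pads are 22 mm wide; open, the fingers measure 114 mm over their backs; the gripper's body (76 mm by 85 mm) begins 54 mm behind the grasp point. The pads swing forward as they close: fully open they stand 13 mm farther back than shut.
Start: joints at [-68.509, 17.813, 0.802, 86.603, -0.252, 75.585, -1.558], TCP at [222.631, 502.94, 404.704] pointing down, gripper open.
Joint ranges: [-154.91, 154.91], [-16.99, 109.72], [-72.82, 74.43], [7.12, 147.25], [-82.49, 262.49], [11.32, 116.49], [-174.64, 174.64]. Speed limits (degrees/s): [159.86, 159.86, 180, 180, 180, 180, 180].

## Interface

Orientations are given as a 3x3 rotation matrix whose columns are the frame's x, y, z axes.
In Python, from cell import robot gives the robot as it stands.
- The arm moves only by the shell command python3 -m handwheel 'ROWS' [FORCE]. ROWS is JSON, a list of rows, each an object of numbers: "dx", "dy", "dz": the shift along the tool's x, y, z normalised to -1 to 1, where 1 is 100 mm; "rx", "ry", "rz": the turn, a rotation vector about the tool's x, y, z normalised to -1 to 1, where 1 is 180 degrees; "hand": the opening, from -1 (shut) to 1 (fully open), so that 0 is half open. A call has 1 to 8 rows; each row is the pose to reach, as a shift and turn from the pose measured when the call began, along the tool's axes at that moment, turning the shorter way round; what a row does not reach only later rows make up. A row lasts 1/8 s, in which the tool goes at most 62.5 mm and 10.7 degrees, less where a joint would pass 70% of its speed; a pose out of reach is approached as far as the arm can. A call with a number of a shift or a turn outside -1 to 1 is refused whole. A call with a gripper value outside its range is refused whole. The fingers move at their own pace and stop on an object; FORCE is the grip in N (left out, the last holds). Time passes only in rows, so rows that repeat a pose let the fingers close. It gives the time, the measured TCP pose, the force and the opening at its end, in the units of the state.
- robot.sense(): the state, without advancing time (a new reading comes with each control period).
- robot.snapshot(name): name is "side" or "top" or "wrist"; returns a dict with "frame" (384x512x3 uint8, red, green, blue), "fov_y" (degrees; the focal length in pixels is half the picture's height over the tangent of half this angle, whatever the lens; pixels are square), "cx", "cy" (the principal point, pixels), "k1" (the pictures are not rectified: a ray, as slopes to the right and down, at radius r is drawn at 1 + k1 r^2 times it, then the intrinsics apply), "pose" (4x4, takes a point from camera to world coordinates); the wrist camera has in their place "mount" (4x4, takes a point from camera to tool coordinates, whose origin is the TCP and whose axes are the flange's). Camera axes: x right, y up, looking along -z (the intrinsics and any distortion apply to the point x, -y, -z); pixel columns grow to the right and rows downward; lengths in mm; the calibration is good to about 2 mm. A picture is of the moment at which its call begins: read the wrist's pose just before it. There is no depth.
- robot.hand_in(): hands the job in, once; it reports no verdict.
The state is a dict: "time": time; "joints": joint angles; "dq": joint speeds; "effort": joint torques, N m; "position": TCP position; "ee_rot": TCP orientation; "wrist_force": force on the tool from outside, world axes, zero at the start; "torque": the same for the moment, N m; "gripper_width": opening from 0.0 (shut) to 1.0 (fully open).
Only numpy, scipy, OpenCV 4.12 (cv2) and the standard library are available. Lean on these libraries where they do the work, as an engineer would, in place of code of your own. Each camera call takes 0.05 s, during which the arm holds its last target. There are 200 camera calls.

## Working session

There is one attempt and no reset: what is moved stays moved. The work goes in short steps, Python scripts to look and compute and a shell command to move; the robot and the scene stay as the last step left them, time stands still between calls to the robot, and variables do not carry over. Pictures are saved under pics/ and viewed, about 8 in all and at most 12, crops included, and the job is handed in when it is done.

```bash
mkdir -p pics; cat > h.py <<'E'
import numpy as np,cv2
from cell import robot
def snap(n,f):
    st=robot.sense(); s=robot.snapshot(n)
    cv2.imwrite('pics/'+f,s['frame'][:,:,::-1])
    P=np.array(s['pose']) if 'pose' in s else None
    if P is None:
        T=np.eye(4);T[:3,:3]=st['ee_rot'];T[:3,3]=st['position'];P=T@np.array(s['mount'])
    s['P']=P; np.save('pics/'+f+'.npy',dict(P=P,fov=s['fov_y'],cx=s['cx'],cy=s['cy'],k1=s['k1']),allow_pickle=True)
    return s
def load(f):
    return np.load('pics/'+f+'.npy',allow_pickle=True).item()
def K(c):
    f=192/np.tan(np.radians(c['fov']/2)); return np.array([[f,0,c['cx']],[0,f,c['cy']],[0,0,1.]])
def ray(c,uv,z):
    p=cv2.undistortPoints(np.array([[uv]],float),K(c),np.array([c['k1'],0,0,0.]))[0,0]
    d=c['P'][:3,:3]@np.array([p[0],-p[1],-1]); o=c['P'][:3,3]
    return o+d*(z-o[2])/d[2]
def proj(c,X):
    q=np.linalg.inv(c['P'])@np.append(X,1); p=np.array([q[0],-q[1],-q[2]])
    return cv2.projectPoints(p.reshape(1,3),np.zeros(3),np.zeros(3),K(c),np.array([c['k1'],0,0,0.]))[0][0,0]
def tool(X):  # world vec -> tool axes
    return np.array(robot.sense()['ee_rot']).T@np.array(X)
E
python3 - <<'E'
from h import *
for n in('top','side'):
    s=snap(n,n+'0.png'); print(n,s['fov_y'],s['cx'],s['cy'],s['k1'],np.round(s['P'],3).tolist())
a=cv2.imread('pics/top0.png');b=cv2.imread('pics/side0.png')
cv2.imwrite('pics/top0x.png',cv2.resize(a,(800,600)))
st=robot.sense();print(st['time'],np.round(st['ee_rot'],3).tolist(),st['gripper_width'])
E
```

```text
top 50.72807231429101 257.13148988482425 192.00527336688515 -0.10077000389340249 [[0.018, 0.998, -0.061, 449.885], [-1.0, 0.018, -0.001, 55.912], [0.001, 0.061, 0.998, 1490.651], [0.0, 0.0, 0.0, 1.0]]
side 46.38918237138067 257.6423391574219 191.2700714111096 0.0264498852796546 [[0.947, 0.165, -0.277, 145.131], [-0.322, 0.501, -0.803, -1001.134], [0.006, 0.85, 0.527, 772.836], [0.0, 0.0, 0.0, 1.0]]
0.1 [[-0.914, 0.405, -0.001], [0.405, 0.914, -0.002], [-0.0, -0.002, -1.0]] 0.999389932109593
```

View pics/top0x.png

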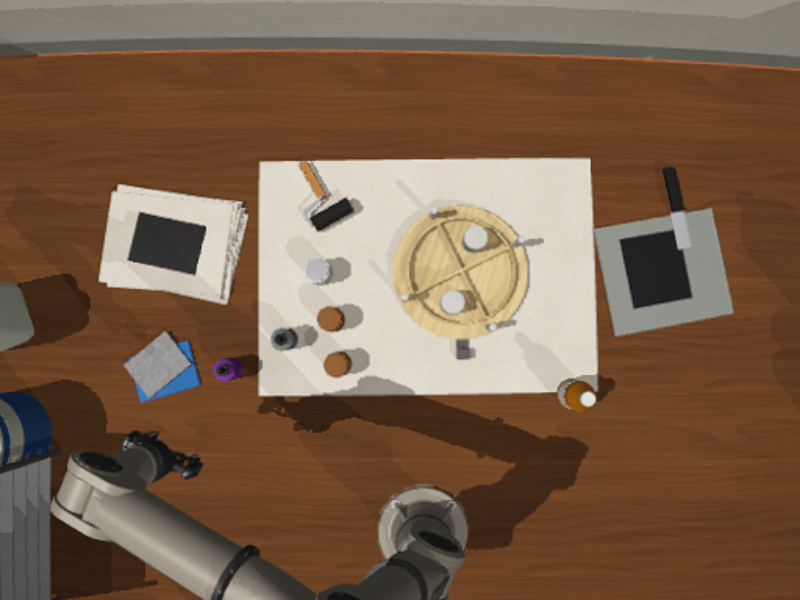

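View pics/side0.png

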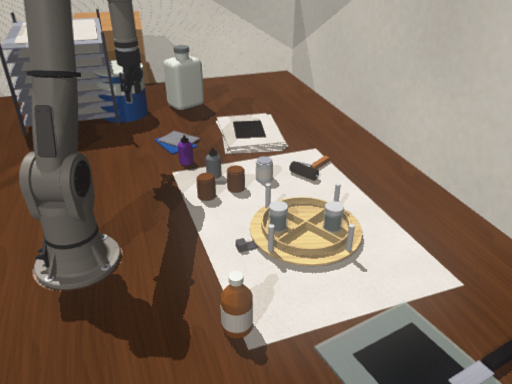

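Top (800×600 scale): grey bottle (285,338), tin (319,270), brown decoys (330,319) and (336,364), carousel about (461,271), pointer block (462,350), solvent (580,397), roller (332,213). The side view agrees with this.

```bash
python3 - <<'E'
from h import *
a=cv2.imread('pics/top0.png')[96:256,160:384]
cv2.imwrite('pics/crop.png',cv2.resize(a,None,fx=3.5,fy=3.5,interpolation=cv2.INTER_CUBIC))
E
```

```text
(no output)
```

View pics/crop.png

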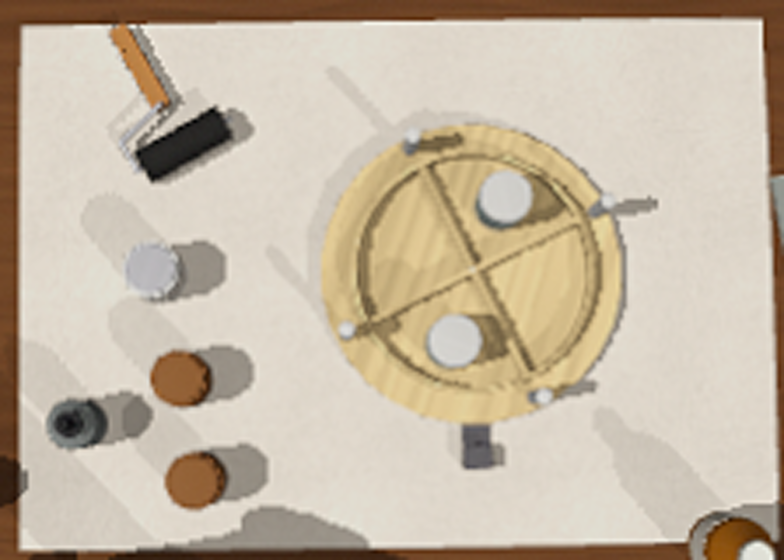

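Crop (offset 160,96; 3.5×): post tops (413,137), (606,203), (347,329), (542,396); wall crossing (475,268); jars (505,198), (455,340); tin (153,270), bottle (72,423); pointer block (478,450); empty cells lie left and right.

```bash
python3 - <<'E'
from h import *
c=load('top0.png')
R=lambda u,v,z:ray(c,(u/3.5+160-.36,v/3.5+96-.36),z)[:2]
posts=[R(*p,102) for p in[(413,136),(607,202),(347,329),(542,396)]]
ctr=np.mean(posts,0); print('ctr',ctr,'cross',R(475,268,44))
for p in posts: d=p-ctr;print('post',p,np.hypot(*d),np.degrees(np.arctan2(d[1],d[0])))
for n,u,v,z in[('jar',505,198,74),('jar',455,340,74),('tin',153,270,74),('bottle',70,423,106),('brown1',181,378,74),('brown2',196,480,74),('ptrblock',478,450,25),('roller',185,145,35),('solv',760,556,150),('purpleish',0,0,0)]:
    p=R(u,v,z);d=p-ctr;print(n,p.round(1),np.hypot(*d).round(1),np.degrees(np.arctan2(d[1],d[0])).round(1))
E
```

```text
ctr [608.37778872 -76.3875682 ] cross [612.00065338 -79.33162846]
post [736.11279415 -10.96237102] 143.51546271833493 27.12128581600544
post [ 673.84834901 -204.46744201] 143.84313795828356 -62.92525481729078
post [543.00204229  51.17578062] 143.34014156526908 117.1349724880004
post [ 480.54796943 -141.29624041] 143.36526227689313 -153.07971925631907
jar [ 680.3 -106.1] 77.8 -22.5
jar [535.8 -57.3] 75.1 165.3
tin [600.9 247.3] 323.7 91.3
bottle [445.7 320.7] 429.1 112.3
brown1 [492.8 216.3] 314.7 111.5
brown2 [391.3 199. ] 350.6 128.2
ptrblock [425.4 -86.5] 183.3 -176.8
roller [736.4 222.8] 325.5 66.8
solv [ 330.8 -344.6] 386.0 -136.0
purpleish [900.  432.4] 586.4 60.2
```

```bash
cat >> h.py <<'E'
def to(x,y,z=None,yaw=None):
    s=robot.sense();p=np.array(s['position']);R=np.array(s['ee_rot'])
    z=p[2] if z is None else z
    print('t',round(s['time'],2),'pos',p.round(1),'yawx',np.degrees(np.arctan2(R[1,0],R[0,0])).round(1),'w',round(s['gripper_width'],3),'F',np.round(s['wrist_force'],1),'j',np.round(s['joints'],0).tolist(),'| d(100mm)',(R.T@(np.array([x,y,z])-p)/100).round(3))
E
python3 -m handwheel '[{"dx":-0.5,"dy":-0.4,"rz":-0.07,"hand":1},{"dx":-1,"dy":-0.76,"rz":-0.133,"hand":1},{"dx":-1,"dy":-0.76,"rz":-0.133,"hand":1},{"dx":-1,"dy":-0.76,"rz":-0.133,"hand":1}]' 40
python3 -c "
from h import *
to(446,321,340)"
```

```text
t 0.1 pos [222.5 502.7 403.7] yawx 156.1 w 0.999 F [ 0.2 -1.1 -0.8] j [-69.0, 18.0, 1.0, 87.0, -0.0, 76.0, -2.0] | d(100mm) [-2.779 -0.755  0.639]schema error: expected keys dx, dy, dz, rx, ry, rz, hand
```

```bash

python3 -m handwheel '[{"dx":-0.5,"dy":-0.4,"dz":0,"rx":0,"ry":0,"rz":-0.07,"hand":1},{"dx":-1,"dy":-0.76,"dz":0.3,"rx":0,"ry":0,"rz":-0.133,"hand":1},{"dx":-1,"dy":-0.76,"dz":0.3,"rx":0,"ry":0,"rz":-0.133,"hand":1},{"dx":-1,"dy":-0.76,"dz":0.3,"rx":0,"ry":0,"rz":-0.133,"hand":1}]' 40
python3 -c "
from h import *
to(446,321,340)"
```

```text
time: 0.6
position: [283.7, 391.4, 373.2]
ee_rot: [[-1.0, 0.002, -0.002], [0.002, 1.0, -0.004], [0.002, -0.004, -1.0]]
wrist_force: [0.1, 0.0, 0.6]
gripper_width: 1.0
t 0.6 pos [283.7 391.4 373.2] yawx 179.9 w 1.0 F [0.1 0.  0.6] j [-57.0, 11.0, 1.0, 100.0, -0.0, 69.0, 34.0] | d(100mm) [-1.625 -0.699  0.331]
```

```bash

python3 -m handwheel '[{"dx":-0.5,"dy":-0.3,"dz":0.1,"rx":0,"ry":0,"rz":0,"hand":1},{"dx":-1,"dy":-0.6,"dz":0.2,"rx":0,"ry":0,"rz":0,"hand":1},{"dx":-1,"dy":-0.7,"dz":0.2,"rx":0,"ry":0,"rz":0,"hand":1}]'
python3 -m handwheel '[{"dx":-0.6,"dy":0,"dz":0.1,"rx":0,"ry":0,"rz":0,"hand":1},{"dx":-0.6,"dy":0,"dz":0.1,"rx":0,"ry":0,"rz":0,"hand":1},{"dx":-0.6,"dy":0,"dz":0.1,"rx":0,"ry":0,"rz":0,"hand":1}]' | tail -1
python3 -c "
from h import *
to(446,321,212)
snap('wrist','w0.png')
c=load('w0.png');print(proj(c,[446,321,106]),proj(c,[446,321,70]),proj(c,[600.9,247.3,74]))"
```

```text
time: 0.98
position: [387.0, 318.9, 352.7]
ee_rot: [[-1.0, 0.01, 0.0], [0.01, 1.0, -0.006], [-0.0, -0.006, -1.0]]
wrist_force: [-0.6, -0.1, 1.0]
gripper_width: 0.998
gripper_width: 0.999
t 1.35 pos [446.1 319.8 342.6] yawx 179.5 w 0.999 F [-0.4  0.2  0.1] j [-43.0, 20.0, 7.0, 93.0, -3.0, 68.0, 54.0] | d(100mm) [-0.     0.018  1.306]
[263.63133971 206.39189984] [263.57971017 190.4245507 ] [189.63017186 341.43036339]
```

View pics/w0.png

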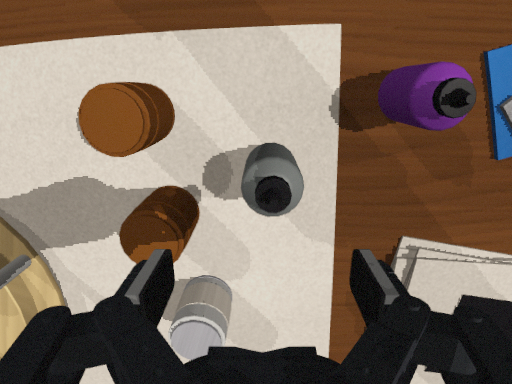

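Wrist view: bottle cap at (272,195), tin lid about (198,337), purple decoy (430,95), brown ones top left. The purple and brown items stay clear of the fingers.

```bash
python3 -c "
from h import *
c=load('w0.png');b=ray(c,(272,195),92);print(b,ray(c,(198,337),74));print(proj(c,[*b[:2],0]));to(b[0],b[1],212)"
```

```text
[442.35308054 327.29885268  92.        ] [595.11876409 256.09878622  74.        ]
[269.60878608 165.62447147]
t 1.4 pos [445.6 320.  342.9] yawx 179.6 w 1.002 F [0.1 1.3 0.2] j [-43.0, 20.0, 7.0, 93.0, -3.0, 68.0, 54.0] | d(100mm) [0.032 0.078 1.309]
```

```bash

python3 -m handwheel '[{"dx":0.02,"dy":0.055,"dz":0.4,"rx":0,"ry":0,"rz":0,"hand":1},{"dx":0.02,"dy":0.055,"dz":0.8,"rx":0,"ry":0,"rz":0,"hand":1},{"dx":0.02,"dy":0.055,"dz":0.9,"rx":0,"ry":0,"rz":0,"hand":1}]' | tail -1
python3 -m handwheel '[{"dx":0,"dy":0,"dz":0.3,"rx":0,"ry":0,"rz":0,"hand":1},{"dx":0,"dy":0,"dz":0.41,"rx":0,"ry":0,"rz":0,"hand":1},{"dx":0,"dy":0,"dz":0.41,"rx":0,"ry":0,"rz":0,"hand":1}]'
python3 -m handwheel '[{"dx":0,"dy":0,"dz":0,"rx":0,"ry":0,"rz":0,"hand":0},{"dx":0,"dy":0,"dz":0,"rx":0,"ry":0,"rz":0,"hand":0},{"dx":0,"dy":0,"dz":0,"rx":0,"ry":0,"rz":0,"hand":-0.5},{"dx":0,"dy":0,"dz":0,"rx":0,"ry":0,"rz":0,"hand":-0.5},{"dx":0,"dy":0,"dz":0,"rx":0,"ry":0,"rz":0,"hand":-0.5},{"dx":0,"dy":0,"dz":0,"rx":0,"ry":0,"rz":0,"hand":-0.5}]' 40
```

```text
gripper_width: 1.001
time: 2.15
position: [440.5, 325.9, 210.5]
ee_rot: [[-1.0, 0.004, -0.006], [0.004, 1.0, -0.006], [0.006, -0.006, -1.0]]
wrist_force: [0.5, 0.2, -0.1]
gripper_width: 0.999
time: 2.9
position: [441.3, 326.6, 212.2]
ee_rot: [[-1.0, 0.004, -0.003], [0.004, 1.0, -0.004], [0.003, -0.004, -1.0]]
wrist_force: [-0.7, 0.6, 6.8]
gripper_width: 0.597
```

```bash

python3 -m handwheel '[{"dx":0,"dy":0,"dz":-0.3,"rx":0,"ry":0,"rz":0,"hand":-0.5},{"dx":0,"dy":0,"dz":-0.7,"rx":0,"ry":0,"rz":0,"hand":-0.5},{"dx":0,"dy":0,"dz":-1,"rx":0,"ry":0,"rz":0,"hand":-0.5},{"dx":0,"dy":0,"dz":-1,"rx":0,"ry":0,"rz":0,"hand":-0.5}]'
python3 -m handwheel '[{"dx":-0.1,"dy":-0.3,"dz":-0.2,"rx":0,"ry":0,"rz":0,"hand":-0.5},{"dx":-0.3,"dy":-0.7,"dz":-0.3,"rx":0,"ry":0,"rz":0,"hand":-0.5},{"dx":-0.4,"dy":-1,"dz":-0.3,"rx":0,"ry":0,"rz":0,"hand":-0.5}]'|tail -1
python3 -m handwheel '[{"dx":-0.2,"dy":-0.5,"dz":0,"rx":0,"ry":0,"rz":0,"hand":-0.5},{"dx":-0.4,"dy":-1,"dz":0,"rx":0,"ry":0,"rz":0,"hand":-0.5},{"dx":-0.4,"dy":-1,"dz":0,"rx":0,"ry":0,"rz":0,"hand":-0.5}]' 
python3 -c "
from h import *
to(586,-148,340)"
```

```text
time: 3.4
position: [442.3, 327.3, 314.4]
ee_rot: [[-1.0, 0.004, 0.001], [0.004, 1.0, -0.001], [-0.001, -0.001, -1.0]]
wrist_force: [-0.5, 0.8, -1.3]
gripper_width: 0.595
gripper_width: 0.595
time: 4.15
position: [523.1, 117.5, 341.9]
ee_rot: [[-1.0, 0.018, -0.002], [0.018, 1.0, -0.008], [0.001, -0.008, -1.0]]
wrist_force: [-0.2, -0.3, -1.1]
gripper_width: 0.592
t 4.15 pos [523.1 117.5 341.9] yawx 179.0 w 0.592 F [-0.2 -0.3 -1.1] j [-25.0, 19.0, 13.0, 95.0, -4.0, 67.0, 78.0] | d(100mm) [-0.676 -2.643  0.04 ]
```

```bash

python3 -m handwheel '[{"dx":-0.1,"dy":-0.5,"dz":0,"rx":0,"ry":0,"rz":0,"hand":-0.5},{"dx":-0.3,"dy":-1,"dz":0,"rx":0,"ry":0,"rz":0,"hand":-0.5},{"dx":-0.3,"dy":-1,"dz":0,"rx":0,"ry":0,"rz":0,"hand":-0.5}]' |tail -1
python3 -m handwheel '[{"dx":-0.2,"dy":-0.5,"dz":0,"rx":0,"ry":0,"rz":0,"hand":-0.5},{"dx":-0.3,"dy":-1,"dz":0,"rx":0,"ry":0,"rz":0,"hand":-0.5},{"dx":-0.3,"dy":-1,"dz":0,"rx":0,"ry":0,"rz":0,"hand":-0.5}]' |tail -1
python3 -m handwheel '[{"dx":0,"dy":-0.4,"dz":0,"rx":0,"ry":0,"rz":0,"hand":-0.5},{"dx":0,"dy":-0.55,"dz":0,"rx":0,"ry":0,"rz":0,"hand":-0.5},{"dx":0,"dy":-0.55,"dz":0,"rx":0,"ry":0,"rz":0,"hand":-0.5}]' |tail -1
python3 -c "
from h import *
to(586,-148,236)
snap('wrist','w1.png')
c=load('w1.png')
for a in (27.1,117.1,-153,-63): print(a,proj(c,[609+145*np.cos(np.radians(a)),-77+145*np.sin(np.radians(a)),102]))"
```

```text
gripper_width: 0.596
gripper_width: 0.588
gripper_width: 0.599
t 5.28 pos [ 575.4 -149.9  340.8] yawx 177.8 w 0.599 F [-0.6  0.  -2. ] j [-1.0, 26.0, 20.0, 85.0, -8.0, 70.0, 107.0] | d(100mm) [-0.113  0.041  1.046]
27.1 [424.89358542 369.89538194]
117.1 [546.40449922 155.83343046]
-153 [272.09024692  65.28130534]
-63 [202.28006546 320.76268416]
```

View pics/w1.png

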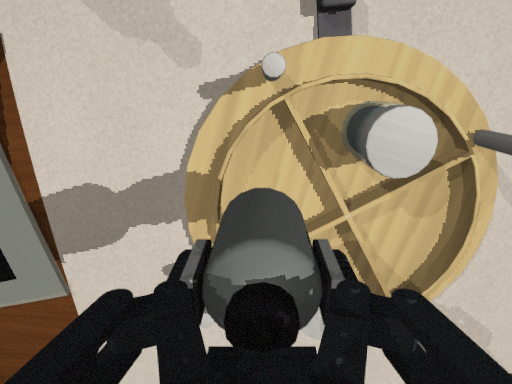

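The post at -153° is seen at (274,65), predicted (272,65), so the carousel pose holds. The bottle hangs over the right cell.

```bash

python3 -m handwheel '[{"dx":-0.12,"dy":0.04,"dz":0.3,"rx":0,"ry":0,"rz":0,"hand":-0.5},{"dx":-0.12,"dy":0.04,"dz":0.7,"rx":0,"ry":0,"rz":0,"hand":-0.5},{"dx":-0.12,"dy":0.04,"dz":0.95,"rx":0,"ry":0,"rz":0,"hand":-0.5},{"dx":-0.12,"dy":0.04,"dz":0.97,"rx":0,"ry":0,"rz":0,"hand":-0.5},{"dx":-0.12,"dy":0.04,"dz":0.97,"rx":0,"ry":0,"rz":0,"hand":-0.5}]'
python3 -c "
from h import *
to(586,-148,234)"
```

```text
time: 5.95
position: [588.0, -144.7, 244.6]
ee_rot: [[-0.999, 0.034, -0.006], [0.034, 0.999, -0.014], [0.006, -0.014, -1.0]]
wrist_force: [0.2, -0.3, -1.8]
gripper_width: 0.591
t 5.95 pos [ 588.  -144.7  244.6] yawx 178.1 w 0.591 F [ 0.2 -0.3 -1.8] j [-0.0, 32.0, 18.0, 90.0, -10.0, 59.0, 108.0] | d(100mm) [ 0.018 -0.032  0.106]
```

```bash

python3 -m handwheel '[{"dx":0.02,"dy":-0.03,"dz":0.04,"rx":0,"ry":0,"rz":0,"hand":-0.5},{"dx":0.02,"dy":-0.03,"dz":0.08,"rx":0,"ry":0,"rz":0,"hand":-0.5},{"dx":0.02,"dy":-0.03,"dz":0.11,"rx":0,"ry":0,"rz":0,"hand":-0.5},{"dx":0.02,"dy":-0.03,"dz":0.11,"rx":0,"ry":0,"rz":0,"hand":-0.5}]'
```

```text
time: 6.45
position: [586.1, -148.0, 234.4]
ee_rot: [[-0.999, 0.034, -0.005], [0.034, 0.999, -0.014], [0.005, -0.015, -1.0]]
wrist_force: [-0.6, -0.7, 1.1]
gripper_width: 0.594
```

```bash

python3 -m handwheel '[{"dx":0,"dy":0,"dz":0.01,"rx":0,"ry":0,"rz":0,"hand":-0.5},{"dx":0,"dy":0,"dz":0.01,"rx":0,"ry":0,"rz":0,"hand":0.3},{"dx":0,"dy":0,"dz":0.01,"rx":0,"ry":0,"rz":0,"hand":0.4},{"dx":0,"dy":0,"dz":0.01,"rx":0,"ry":0,"rz":0,"hand":0.6},{"dx":0,"dy":0,"dz":0.01,"rx":0,"ry":0,"rz":0,"hand":0.8},{"dx":0,"dy":0,"dz":0.01,"rx":0,"ry":0,"rz":0,"hand":0.8},{"dx":0,"dy":0,"dz":0.01,"rx":0,"ry":0,"rz":0,"hand":0.8}]'
python3 -m handwheel '[{"dx":0,"dy":0,"dz":-0.2,"rx":0,"ry":0,"rz":0,"hand":0.8},{"dx":0,"dy":0,"dz":-0.6,"rx":0,"ry":0,"rz":0,"hand":0.8},{"dx":0,"dy":0,"dz":-1,"rx":0,"ry":0,"rz":0,"hand":0.8},{"dx":0,"dy":0,"dz":-1,"rx":0,"ry":0,"rz":0,"hand":0.8}]'
python3 -c "
from h import *
to(598,251,330)"
```

```text
time: 7.32
position: [586.1, -148.0, 233.4]
ee_rot: [[-0.999, 0.034, -0.005], [0.034, 0.999, -0.014], [0.005, -0.015, -1.0]]
wrist_force: [-0.1, 0.0, 0.1]
gripper_width: 0.901
time: 7.82
position: [587.9, -147.2, 337.7]
ee_rot: [[-0.999, 0.034, 0.004], [0.034, 0.999, -0.016], [-0.004, -0.016, -1.0]]
wrist_force: [-1.1, -0.3, -0.1]
gripper_width: 0.898
t 7.83 pos [ 587.9 -147.2  337.7] yawx 178.1 w 0.898 F [-1.1 -0.3 -0.1] j [-1.0, 27.0, 19.0, 84.0, -8.0, 70.0, 107.0] | d(100mm) [0.034 3.984 0.012]
```

```bash

python3 -m handwheel '[{"dx":0,"dy":0.5,"dz":0,"rx":0,"ry":0,"rz":0,"hand":1},{"dx":0,"dy":1,"dz":0,"rx":0,"ry":0,"rz":0,"hand":1},{"dx":0,"dy":1,"dz":0,"rx":0,"ry":0,"rz":0,"hand":1}]'|tail -1
python3 -m handwheel '[{"dx":0,"dy":0.5,"dz":0,"rx":0,"ry":0,"rz":0,"hand":1},{"dx":0,"dy":1,"dz":0,"rx":0,"ry":0,"rz":0,"hand":1},{"dx":0,"dy":1,"dz":0,"rx":0,"ry":0,"rz":0,"hand":1}]'|tail -1
python3 -m handwheel '[{"dx":0,"dy":0.5,"dz":0,"rx":0,"ry":0,"rz":0,"hand":1},{"dx":0,"dy":1,"dz":0,"rx":0,"ry":0,"rz":0,"hand":1},{"dx":0,"dy":1,"dz":0,"rx":0,"ry":0,"rz":0,"hand":1}]'|tail -1
python3 -c "
from h import *
to(598,251,330)"
```

```text
gripper_width: 1.001
gripper_width: 1.0
gripper_width: 1.002
t 8.95 pos [593.4 171.6 329.8] yawx 179.7 w 1.002 F [-0.9  0.1  0. ] j [-27.0, 29.0, 14.0, 82.0, -7.0, 70.0, 77.0] | d(100mm) [-0.042  0.794 -0.005]
```

Pick the wrist picture here, with the tin likely in view.

```bash

python3 -m handwheel '[{"dx":-0.04,"dy":0.5,"dz":0,"rx":0,"ry":0,"rz":0,"hand":1},{"dx":-0.04,"dy":0.79,"dz":0,"rx":0,"ry":0,"rz":0,"hand":1},{"dx":-0.04,"dy":0.79,"dz":0,"rx":0,"ry":0,"rz":0,"hand":1}]'|tail -1
python3 -c "
from h import *
to(598,251,207)
snap('wrist','w2.png');c=load('w2.png');print(proj(c,[598,251,74]))"
```

```text
gripper_width: 1.003
t 9.32 pos [597.2 252.4 328.3] yawx 179.9 w 1.003 F [-0.7 -0.3 -0.6] j [-32.0, 32.0, 13.0, 76.0, -7.0, 72.0, 71.0] | d(100mm) [-0.014 -0.009  1.213]
[259.83901717 200.35431797]
```

View pics/w2.png

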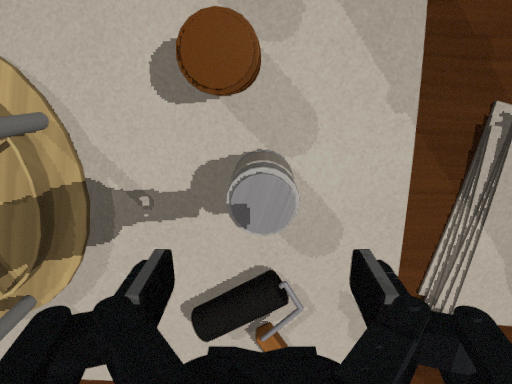

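Tin lid centre is at (263,200), predicted (260,200), so it's aligned. Going down.

```bash

python3 -m handwheel '[{"dx":0,"dy":0,"dz":0.4,"rx":0,"ry":0,"rz":0,"hand":1},{"dx":0,"dy":0,"dz":0.8,"rx":0,"ry":0,"rz":0,"hand":1},{"dx":0,"dy":0,"dz":0.85,"rx":0,"ry":0,"rz":0,"hand":1}]' | tail -1
python3 -m handwheel '[{"dx":-0.03,"dy":0,"dz":0.3,"rx":0,"ry":0,"rz":0,"hand":1},{"dx":-0.03,"dy":0,"dz":0.36,"rx":0,"ry":0,"rz":0,"hand":1},{"dx":-0.03,"dy":0,"dz":0.36,"rx":0,"ry":0,"rz":0,"hand":1}]'
python3 -m handwheel '[{"dx":0,"dy":0,"dz":0,"rx":0,"ry":0,"rz":0,"hand":0.3},{"dx":0,"dy":0,"dz":0,"rx":0,"ry":0,"rz":0,"hand":0},{"dx":0,"dy":0,"dz":0,"rx":0,"ry":0,"rz":0,"hand":-0.4},{"dx":0,"dy":0,"dz":0,"rx":0,"ry":0,"rz":0,"hand":-0.4},{"dx":0,"dy":0,"dz":0,"rx":0,"ry":0,"rz":0,"hand":-0.4},{"dx":0,"dy":0,"dz":0,"rx":0,"ry":0,"rz":0,"hand":-0.4}]' 50
```

```text
gripper_width: 0.998
time: 10.12
position: [599.8, 244.0, 205.1]
ee_rot: [[-1.0, 0.01, -0.01], [0.01, 1.0, -0.011], [0.01, -0.012, -1.0]]
wrist_force: [0.2, 0.2, 0.2]
gripper_width: 1.002
time: 10.88
position: [600.9, 246.2, 208.3]
ee_rot: [[-1.0, 0.008, -0.005], [0.008, 1.0, -0.006], [0.005, -0.006, -1.0]]
wrist_force: [-0.3, 2.0, 6.4]
gripper_width: 0.669
```

```bash

python3 -m handwheel '[{"dx":0,"dy":0,"dz":-0.3,"rx":0,"ry":0,"rz":0,"hand":-0.4},{"dx":0,"dy":0,"dz":-0.7,"rx":0,"ry":0,"rz":0,"hand":-0.4},{"dx":0,"dy":0,"dz":-1,"rx":0,"ry":0,"rz":0,"hand":-0.4},{"dx":0,"dy":0,"dz":-1,"rx":0,"ry":0,"rz":0,"hand":-0.4}]'|tail -1
python3 -m handwheel '[{"dx":-0.05,"dy":-0.3,"dz":-0.2,"rx":0,"ry":0,"rz":0,"hand":-0.4},{"dx":-0.1,"dy":-0.7,"dz":-0.25,"rx":0,"ry":0,"rz":0,"hand":-0.4},{"dx":-0.1,"dy":-1,"dz":-0.25,"rx":0,"ry":0,"rz":0,"hand":-0.4}]'|tail -1
python3 -m handwheel '[{"dx":-0.1,"dy":-0.5,"dz":0,"rx":0,"ry":0,"rz":0,"hand":-0.4},{"dx":-0.2,"dy":-1,"dz":0,"rx":0,"ry":0,"rz":0,"hand":-0.4},{"dx":-0.2,"dy":-1,"dz":0,"rx":0,"ry":0,"rz":0,"hand":-0.4}]'
python3 -c "
from h import *
to(632,-5.5,240)"
```

```text
gripper_width: 0.664
gripper_width: 0.665
time: 12.12
position: [629.5, 34.1, 332.3]
ee_rot: [[-1.0, 0.023, -0.007], [0.023, 1.0, -0.018], [0.007, -0.018, -1.0]]
wrist_force: [0.3, -0.7, -4.2]
gripper_width: 0.665
t 12.12 pos [629.5  34.1 332.3] yawx 178.7 w 0.665 F [ 0.3 -0.7 -4.2] j [-15.0, 30.0, 16.0, 79.0, -7.0, 72.0, 90.0] | d(100mm) [-0.04  -0.379  0.929]
```

```bash

python3 -m handwheel '[{"dx":-0.03,"dy":-0.3,"dz":0,"rx":0,"ry":0,"rz":0,"hand":-0.4},{"dx":-0.03,"dy":-0.38,"dz":0.1,"rx":0,"ry":0,"rz":0,"hand":-0.4},{"dx":-0.03,"dy":-0.38,"dz":0.4,"rx":0,"ry":0,"rz":0,"hand":-0.4},{"dx":-0.03,"dy":-0.38,"dz":0.7,"rx":0,"ry":0,"rz":0,"hand":-0.4},{"dx":-0.03,"dy":-0.38,"dz":0.9,"rx":0,"ry":0,"rz":0,"hand":-0.4},{"dx":-0.03,"dy":-0.38,"dz":0.9,"rx":0,"ry":0,"rz":0,"hand":-0.4}]'
python3 -c "
from h import *
to(632,-5.5,230)"
```

```text
time: 12.88
position: [628.9, -4.8, 238.7]
ee_rot: [[-1.0, 0.023, -0.016], [0.023, 1.0, -0.018], [0.016, -0.018, -1.0]]
wrist_force: [-0.8, -0.1, -3.4]
gripper_width: 0.666
t 12.88 pos [628.9  -4.8 238.7] yawx 178.7 w 0.666 F [-0.8 -0.1 -3.4] j [-12.0, 35.0, 15.0, 86.0, -9.0, 61.0, 94.0] | d(100mm) [-0.032 -0.005  0.087]
```

```bash

python3 -m handwheel '[{"dx":-0.02,"dy":0,"dz":0.03,"rx":0,"ry":0,"rz":0,"hand":-0.4},{"dx":-0.02,"dy":0,"dz":0.06,"rx":0,"ry":0,"rz":0,"hand":-0.4},{"dx":-0.02,"dy":0,"dz":0.085,"rx":0,"ry":0,"rz":0,"hand":-0.4},{"dx":-0.02,"dy":0,"dz":0.085,"rx":0,"ry":0,"rz":0,"hand":-0.4}]'
```

```text
time: 13.38
position: [631.0, -5.0, 230.7]
ee_rot: [[-1.0, 0.023, -0.015], [0.023, 1.0, -0.017], [0.015, -0.018, -1.0]]
wrist_force: [-0.0, 0.3, -3.1]
gripper_width: 0.664
```

```bash

python3 -m handwheel '[{"dx":0,"dy":0,"dz":0.01,"rx":0,"ry":0,"rz":0,"hand":-0.4},{"dx":0,"dy":0,"dz":0.02,"rx":0,"ry":0,"rz":0,"hand":-0.4},{"dx":0,"dy":0,"dz":0.02,"rx":0,"ry":0,"rz":0,"hand":-0.4}]'
```

```text
time: 13.75
position: [631.8, -5.5, 230.5]
ee_rot: [[-1.0, 0.023, -0.012], [0.023, 1.0, -0.018], [0.011, -0.018, -1.0]]
wrist_force: [-0.4, -0.8, 6.9]
gripper_width: 0.664
```

```bash

python3 -m handwheel '[{"dx":0,"dy":0,"dz":0,"rx":0,"ry":0,"rz":0,"hand":0.4},{"dx":0,"dy":0,"dz":0,"rx":0,"ry":0,"rz":0,"hand":0.5},{"dx":0,"dy":0,"dz":0,"rx":0,"ry":0,"rz":0,"hand":0.7},{"dx":0,"dy":0,"dz":0,"rx":0,"ry":0,"rz":0,"hand":0.9},{"dx":0,"dy":0,"dz":0,"rx":0,"ry":0,"rz":0,"hand":0.9},{"dx":0,"dy":0,"dz":0,"rx":0,"ry":0,"rz":0,"hand":0.9}]'
python3 -m handwheel '[{"dx":0,"dy":0,"dz":-0.2,"rx":0,"ry":0,"rz":0,"hand":0.9},{"dx":0,"dy":0,"dz":-0.6,"rx":0,"ry":0,"rz":0,"hand":0.9},{"dx":0.2,"dy":0,"dz":-1,"rx":0,"ry":0,"rz":0,"hand":0.9},{"dx":0.7,"dy":0,"dz":-1,"rx":0,"ry":0,"rz":0,"hand":0.9},{"dx":1,"dy":-0.1,"dz":-1,"rx":0,"ry":0,"rz":0,"hand":0.9},{"dx":1,"dy":-0.1,"dz":-1,"rx":0,"ry":0,"rz":0,"hand":0.9}]'|tail -1
python3 -m handwheel '[{"dx":0.5,"dy":-0.2,"dz":0,"rx":0,"ry":0,"rz":0,"hand":0.5},{"dx":1,"dy":-0.4,"dz":0,"rx":0,"ry":0,"rz":0,"hand":0.5},{"dx":1,"dy":-0.5,"dz":0,"rx":0,"ry":0,"rz":0,"hand":0.5}]'
python3 -c "
from h import *
snap('top','top1.png')
to(480,-142,330)
a=cv2.imread('pics/top1.png')[112:256,240:352]
cv2.imwrite('pics/crop1.png',cv2.resize(a,None,fx=4,fy=4,interpolation=cv2.INTER_CUBIC))"
```

```text
time: 14.5
position: [631.8, -5.5, 230.5]
ee_rot: [[-1.0, 0.023, -0.012], [0.023, 1.0, -0.018], [0.011, -0.018, -1.0]]
wrist_force: [0.3, -0.3, -0.4]
gripper_width: 0.945
gripper_width: 0.948
time: 15.62
position: [426.6, -60.8, 333.4]
ee_rot: [[-1.0, 0.027, -0.016], [0.027, 0.999, -0.016], [0.016, -0.017, -1.0]]
wrist_force: [-0.1, 0.4, 0.0]
gripper_width: 0.75
t 15.68 pos [429.  -61.9 334.5] yawx 178.4 w 0.751 F [ 0.5 -0.9  0.9] j [-12.0, 8.0, 19.0, 110.0, -2.0, 63.0, 96.0] | d(100mm) [-0.533 -0.785  0.053]
```

View pics/crop1.png

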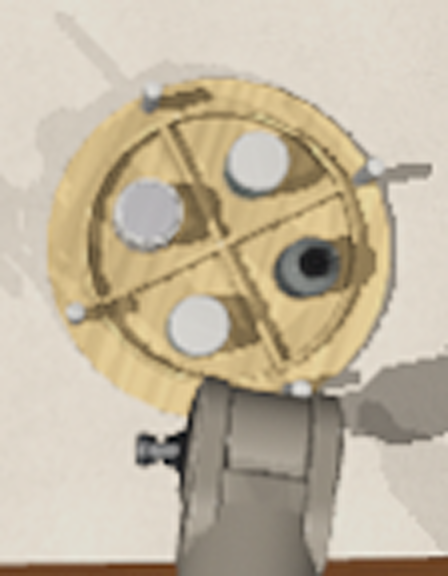

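Both stand in their cells: tin lid at (148,213), bottle cap at (316,262) in the crop (4×, offset 240,112). The posts have not moved. Next, the angles.

```bash
python3 -c "
from h import *
c=load('top1.png');w=load('w1.png');t=load('top0.png')
R=lambda u,v,z:ray(c,(u/4+240-.37,v/4+112-.37),z)[:2]
ps=[R(*p,102) for p in((152,89),(375,166),(75,313),(301,387))]
ctr=np.mean(ps,0);print('ctr',ctr,[np.degrees(np.arctan2(*(p-ctr)[::-1])).round(1) for p in ps])
w1c=ray(w,(347,215),44)[:2]
def a(n,p,o):d=p-o;print(n,p.round(1),np.hypot(*d).round(1),np.degrees(np.arctan2(d[1],d[0])).round(1))
a('bottle',R(317,262,114),ctr);a('tin',R(148,213,96),ctr);a('crossing',R(223,246,44),ctr)
print('w1 cross',w1c)
a('tongue w1',ray(w,(335,25),6)[:2],w1c);a('post w1',ray(w,(274,64),102)[:2],w1c);a('ptr top0',ray(t,(478/3.5+159.64,450/3.5+95.64),25)[:2],ctr)
"
```

```text
ctr [609.26240892 -76.62750156] [np.float64(27.0), np.float64(-63.1), np.float64(117.5), np.float64(-152.6)]
bottle [ 588.8 -153.7] 79.7 -104.9
tin [630.5  -9.2] 70.7 72.5
crossing [608.7 -79.5] 2.9 -101.5
w1 cross [607.5507143  -76.13515385]
tongue w1 [440.2 -83.9] 167.5 -177.3
post w1 [ 479.1 -141.6] 144.2 -153.0
ptr top0 [425.4 -86.5] 184.1 -176.9
```

```bash

python3 -m handwheel '[{"dx":-0.2,"dy":-0.4,"dz":0,"rx":0,"ry":0,"rz":0,"hand":0.3},{"dx":-0.53,"dy":-0.8,"dz":0,"rx":0,"ry":0,"rz":0,"hand":0.3},{"dx":-0.53,"dy":-0.8,"dz":0,"rx":0,"ry":0,"rz":0,"hand":0.3},{"dx":-0.53,"dy":-0.8,"dz":0.1,"rx":0,"ry":0,"rz":0,"hand":0.3}]'|tail -1
python3 -c "
from h import *
to(480,-142,240)
snap('wrist','w3.png');c=load('w3.png');print(proj(c,[480,-142,102]))"
```

```text
gripper_width: 0.649
t 16.18 pos [ 481.3 -143.1  325.4] yawx 178.4 w 0.649 F [-0.2  0.5 -0.8] j [-4.0, 16.0, 23.0, 102.0, -6.0, 64.0, 109.0] | d(100mm) [0.006 0.026 0.854]
[267.99668996 214.24570339]
```

View pics/w3.png

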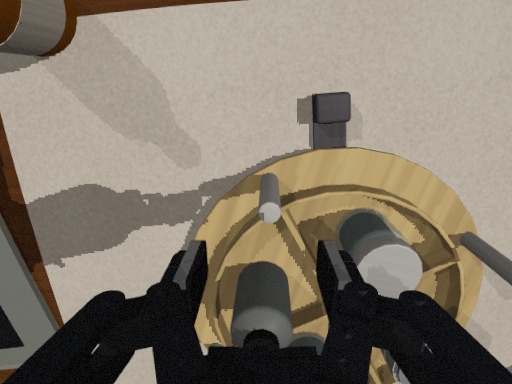

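Post top is at (269,213), predicted (268,214). Go down and grip.

```bash

python3 -m handwheel '[{"dx":0,"dy":0.02,"dz":0.4,"rx":0,"ry":0,"rz":0,"hand":0.2},{"dx":0,"dy":0.02,"dz":0.75,"rx":0,"ry":0,"rz":0,"hand":0},{"dx":0,"dy":0.02,"dz":0.86,"rx":0,"ry":0,"rz":0,"hand":0},{"dx":0,"dy":0.02,"dz":0.86,"rx":0,"ry":0,"rz":0,"hand":-0.3}]'
python3 -m handwheel '[{"dx":0,"dy":0,"dz":0,"rx":0,"ry":0,"rz":0,"hand":-0.5},{"dx":0,"dy":0,"dz":0,"rx":0,"ry":0,"rz":0,"hand":-0.8},{"dx":0,"dy":0,"dz":0,"rx":0,"ry":0,"rz":0,"hand":-1},{"dx":0,"dy":0,"dz":0,"rx":0,"ry":0,"rz":0,"hand":-1},{"dx":0,"dy":0,"dz":0,"rx":0,"ry":0,"rz":0,"hand":-1},{"dx":0,"dy":0,"dz":0,"rx":0,"ry":0,"rz":0,"hand":-1}]' 40
cat >> h.py <<'E'
def arc(degs,ctr=(609,-77)):
    s=robot.sense();p=np.array(s['position']);R=np.array(s['ee_rot']);g=(p+R[:,2]*155)[:2]-ctr
    print('angle',np.degrees(np.arctan2(g[1],g[0])),'r',np.hypot(*g))
    for d in degs:
        t=np.radians(d);q=np.array([[np.cos(t),-np.sin(t)],[np.sin(t),np.cos(t)]])@g-g
        print(d,(R.T@np.append(q,0)/100).round(3),'rz',round(-d/180,3))
E
python3 -c "
from h import *
to(480,-142)
arc([-5,-10,-15,-20,-25,-30,-35,-38])"
```

```text
time: 16.73
position: [478.9, -140.9, 237.2]
ee_rot: [[-1.0, 0.025, -0.015], [0.025, 1.0, -0.017], [0.014, -0.017, -1.0]]
wrist_force: [0.0, -0.4, 0.4]
gripper_width: 0.355
time: 17.48
position: [479.8, -140.7, 238.7]
ee_rot: [[-1.0, 0.025, -0.011], [0.025, 1.0, -0.016], [0.011, -0.016, -1.0]]
wrist_force: [-0.1, 2.0, 6.3]
gripper_width: 0.178
t 17.48 pos [ 479.8 -140.7  238.7] yawx 178.6 w 0.178 F [-0.1  2.   6.3] j [-3.0, 22.0, 22.0, 108.0, -9.0, 52.0, 111.0] | d(100mm) [-0.002 -0.013  0.   ]
angle -153.17066750724095 r 146.72067771253987
-5 [ 0.056  0.115 -0.001] rz 0.028
-10 [ 0.101  0.235 -0.003] rz 0.056
-15 [ 0.136  0.358 -0.004] rz 0.083
-20 [ 0.16   0.484 -0.006] rz 0.111
-25 [ 0.172  0.611 -0.008] rz 0.139
-30 [ 0.174  0.739 -0.01 ] rz 0.167
-35 [ 0.165  0.867 -0.012] rz 0.194
-38 [ 0.154  0.943 -0.014] rz 0.211
```

```bash

python3 -m handwheel '[{"dx":0.023,"dy":0.045,"dz":0,"rx":0,"ry":0,"rz":0.011,"hand":-1},{"dx":0.056,"dy":0.115,"dz":0,"rx":0,"ry":0,"rz":0.028,"hand":-1},{"dx":0.085,"dy":0.187,"dz":0,"rx":0,"ry":0,"rz":0.044,"hand":-1},{"dx":0.116,"dy":0.284,"dz":0,"rx":0,"ry":0,"rz":0.067,"hand":-1},{"dx":0.142,"dy":0.383,"dz":0,"rx":0,"ry":0,"rz":0.089,"hand":-1},{"dx":0.16,"dy":0.484,"dz":0,"rx":0,"ry":0,"rz":0.111,"hand":-1},{"dx":0.17,"dy":0.585,"dz":0,"rx":0,"ry":0,"rz":0.133,"hand":-1},{"dx":0.174,"dy":0.662,"dz":0,"rx":0,"ry":0,"rz":0.15,"hand":-1}]'
python3 -c "
from h import *
to(480,-142)
arc([-2,-5,-9,-13,-17,-21,-25,-28])"
```

```text
time: 18.48
position: [463.7, -74.0, 238.7]
ee_rot: [[-0.878, 0.478, -0.012], [0.478, 0.878, -0.015], [0.003, -0.019, -1.0]]
wrist_force: [-3.0, -1.1, 6.9]
gripper_width: 0.172
t 18.48 pos [463.7 -74.  238.7] yawx 151.4 w 0.172 F [-3.  -1.1  6.9] j [-15.0, 20.0, 27.0, 112.0, -10.0, 51.0, 78.0] | d(100mm) [-0.468 -0.52   0.008]
angle 179.74116422123234 r 147.06770862333002
-2 [ 0.024  0.046 -0.001] rz 0.011
-5 [ 0.056  0.115 -0.002] rz 0.028
-9 [ 0.093  0.211 -0.004] rz 0.05
-13 [ 0.124  0.309 -0.006] rz 0.072
-17 [ 0.147  0.409 -0.007] rz 0.094
-21 [ 0.164  0.51  -0.009] rz 0.117
-25 [ 0.173  0.612 -0.011] rz 0.139
-28 [ 0.176  0.689 -0.013] rz 0.156
```

```bash

python3 -m handwheel '[{"dx":0.024,"dy":0.046,"dz":0,"rx":0,"ry":0,"rz":0.011,"hand":-1},{"dx":0.056,"dy":0.115,"dz":0,"rx":0,"ry":0,"rz":0.028,"hand":-1},{"dx":0.093,"dy":0.211,"dz":0,"rx":0,"ry":0,"rz":0.05,"hand":-1},{"dx":0.124,"dy":0.309,"dz":0,"rx":0,"ry":0,"rz":0.072,"hand":-1},{"dx":0.147,"dy":0.409,"dz":0,"rx":0,"ry":0,"rz":0.094,"hand":-1},{"dx":0.164,"dy":0.51,"dz":0,"rx":0,"ry":0,"rz":0.117,"hand":-1},{"dx":0.173,"dy":0.612,"dz":0,"rx":0,"ry":0,"rz":0.139,"hand":-1},{"dx":0.176,"dy":0.689,"dz":0,"rx":0,"ry":0,"rz":0.156,"hand":-1}]'
python3 -c "
from h import *
arc([-2,-5,-8,-11,-14,-16])"
```

```text
time: 19.48
position: [481.5, -4.3, 238.7]
ee_rot: [[-0.548, 0.836, -0.011], [0.836, 0.548, -0.013], [-0.005, -0.016, -1.0]]
wrist_force: [-3.0, 1.1, 7.7]
gripper_width: 0.173
angle 151.32474934317378 r 147.17713609029087
-2 [ 0.023  0.046 -0.001] rz 0.011
-5 [ 0.055  0.116 -0.002] rz 0.028
-8 [ 0.084  0.187 -0.003] rz 0.044
-11 [ 0.108  0.26  -0.005] rz 0.061
-14 [ 0.129  0.335 -0.006] rz 0.078
-16 [ 0.141  0.385 -0.007] rz 0.089
```

```bash

python3 -m handwheel '[{"dx":0.023,"dy":0.046,"dz":0,"rx":0,"ry":0,"rz":0.011,"hand":-1},{"dx":0.055,"dy":0.116,"dz":0,"rx":0,"ry":0,"rz":0.028,"hand":-1},{"dx":0.084,"dy":0.187,"dz":0,"rx":0,"ry":0,"rz":0.044,"hand":-1},{"dx":0.108,"dy":0.26,"dz":0,"rx":0,"ry":0,"rz":0.061,"hand":-1},{"dx":0.129,"dy":0.335,"dz":0,"rx":0,"ry":0,"rz":0.078,"hand":-1},{"dx":0.136,"dy":0.36,"dz":0,"rx":0,"ry":0,"rz":0.085,"hand":-1},{"dx":0.136,"dy":0.36,"dz":0,"rx":0,"ry":0,"rz":0.085,"hand":-1}]'
python3 -c "
from h import *
arc([-1])
snap('top','top2.png');snap('side','side2.png')
a=cv2.imread('pics/top2.png')[112:256,240:352];b=cv2.imread('pics/side2.png')[170:290,220:380]
a=cv2.resize(a,(448,576),interpolation=cv2.INTER_CUBIC);b=cv2.resize(b,(352,264))
o=np.zeros((576,800,3),np.uint8);o[:,:448]=a;o[:264,448:]=b
cv2.imwrite('pics/fin.png',o)"
```

```text
time: 20.35
position: [504.6, 27.1, 238.7]
ee_rot: [[-0.309, 0.951, -0.009], [0.951, 0.309, -0.013], [-0.009, -0.012, -1.0]]
wrist_force: [-0.6, 1.5, 5.1]
gripper_width: 0.172
angle 135.99207002943675 r 147.04903345300616
-1 [ 0.012  0.023 -0.   ] rz 0.006
```

View pics/fin.png

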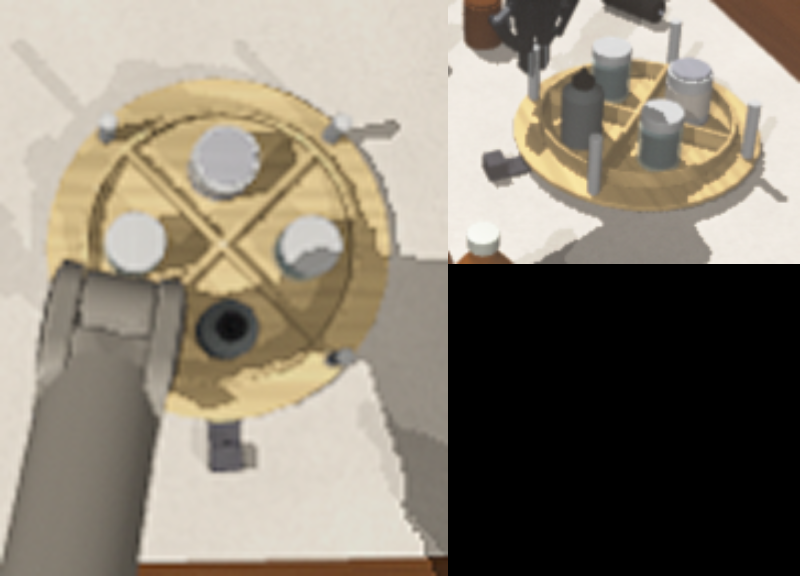

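Everything is upright: bottle cap at (231,324), pointer block (225,452), tongue (224,430). Check the sideways offset.

```bash
python3 -c "
from h import *
c=load('top2.png')
R=lambda u,v,z:ray(c,(u/4+240-.37,v/4+112-.37),z)[:2]
o=np.array([609,-77.])
ps=[R(*p,102) for p in((108,122),(341,122),(340,356))]
print([(np.hypot(*(p-o)).round(1),np.degrees(np.arctan2(*(p-o)[::-1])).round(1)) for p in ps])
b1=R(231,324,114);b0=R(226.5,331,92)
for pt in (R(225,452,25),R(224,430,6)):
  d=(pt-o)/np.hypot(*(pt-o));n=np.array([-d[1],d[0]]);print(np.degrees(np.arctan2(d[1],d[0])),'lat cap',(b1-o)@n,'body',(b0-o)@n)
print(b1,b0,robot.sense()['time'],np.round(robot.sense()['wrist_force'],1))
"
```

```text
[(np.float64(143.9), np.float64(46.2)), (np.float64(143.1), np.float64(-43.6)), (np.float64(140.6), np.float64(-135.2))]
-177.41713029489733 lat cap 0.14391726688819848 body -1.7206865136682883
-176.88610735427238 lat cap -0.5488571953737832 body -2.457028707611677
[534.33373782 -80.5122693 ] [529.54495985 -78.86179177] 20.45 [0.1 1.2 5.2]
```

```bash
python3 -m handwheel '[{"dx":0,"dy":0,"dz":0,"rx":0,"ry":0,"rz":0,"hand":-1},{"dx":0,"dy":0,"dz":0,"rx":0,"ry":0,"rz":0,"hand":-1},{"dx":0,"dy":0,"dz":0,"rx":0,"ry":0,"rz":0,"hand":-1}]'
python3 -c "
from h import *
arc([]);print(np.round(robot.sense()['dq'],2));print(robot.hand_in())"
```

```text
time: 20.82
position: [504.4, 26.9, 238.7]
ee_rot: [[-0.309, 0.951, -0.009], [0.951, 0.309, -0.012], [-0.009, -0.012, -1.0]]
wrist_force: [-0.6, 0.9, 3.6]
gripper_width: 0.176
angle 136.10545617685682 r 147.04647735135012
[ 0.01  0.09  0.09 -0.13  0.03  0.12 -0.01]
the job is handed in; nothing more can be done
None
```

I set the nozzle bottle and the tin down upright in the two empty cells, then gripped a post and turned the carousel about 71° clockwise. I handed the job in at 20.8 s with the gripper still holding the post; hand-in reported no verdict.

- **Pointer line:** the last pictures put the bottle axis within about 3 mm of the pointer line, on the pointer's side (limit 13 mm).
- **Upright:** the bottle, the tin and both jars stood upright in their cells.
- **Hold:** the grip was set to 40 N on the 16 mm post, with the arm at rest.
- **Bystanders:** I did not measure the roller and solvent bottle again at the end. No move came near the solvent bottle. The nearest to the roller was at the tin grasp, where the gripper centre was about 135 mm from the drum.
- **Small disagreements:** the top view gave the bottle's angle after placing as -105°, against the -108° I aimed for, so I turned on -106°. The first two estimates of the bottle and tin positions differed by 7 to 11 mm. I used values between them, and both grasps held.

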